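# Draw the palette knife and hold it ready over the plate

### The arm

A 7-joint arm with a two-finger parallel gripper is mounted at the origin on the work surface. World frame = base frame: x ahead of the robot, y to its left, z up, the work surface at z = 0. Lengths are in m, angles in rad, forces in N, time in s.
With the tool pointing down it reaches from about 0.425 to 0.875 m from the base axis. Payload 4.7 kg.
Tool frame: the origin (TCP) lies on the centre line of the jaws, within the pads' length; the fingertips stand 8 mm ahead of it and the grasp point (between the pads) lies 11 mm behind it; z points along the fingers, y is the line along which they close (so a half turn about z gives the same grasp; the last joint's range is limited). The gripper opens to 85 mm and grips with 20 to 120 N. Pads are 22 mm wide; open, the fingers measure 114 mm over their backs; the gripper's body (76 mm by 85 mm) begins 54 mm behind the grasp point. The pads swing forward as they close: fully open they stand 13 mm farther back than shut.
Start: joints at [-1.18, 0.321, -0.07, 1.45, 0.023, 1.371, -0.057], TCP at [0.239, 0.604, 0.239] pointing down, gripper open.
Joint ranges: [-2.86, 2.86], [-0.3, 2.09], [-1.38, 1.24], [0.06, 2.45], [-1.56, 4.7], [0.09, 2.05], [-2.69, 2.69]. Speed limits (rad/s): [2.57, 2.57, 3.14, 3.14, 3.14, 3.14, 3.14].

### API

Orientations are given as a 3x3 rotation matrix whose columns are the frame's x, y, z axes.
In Python, from bench import ctrl gives the robot as it stands. The module is installed in compiled form; this text tells all that it offers.
- The arm moves only by the tool move_arm, never from a script. Its argument "motion" is a list of rows, each an object with "hand": the opening, from 0 (shut) to 1 (fully open); "linear": the shift along the world's x, y, z each as a share of 0.15 m, from -1 to 1, a list of three; "dr": the turn, a rotation vector about the world's x, y, z each as a share of 0.12 rad, from -1 to 1, a list of three. In form: [{"hand": hand, "linear": [dx, dy, dz], "dr": [wx, wy, wz]}, ...]. A call has 1 to 5 rows; each row shifts and turns the commanded pose from where the row before left it; what a row does not reach is not made up. A row lasts 1/10 s, in which the tool goes at most 50 mm and 8.59 degrees, less where a joint would pass 70% of its speed; a pose out of reach is approached as far as the arm can. A call with a number of a shift or a turn outside -1 to 1 is refused whole. A call with a gripper value outside its range is refused whole. The fingers move at their own pace and stop on an object; "squeeze" is the grip in N (left out, the last holds). Time passes only in rows, so rows that do not move let the fingers close. It gives the time, the measured TCP pose, the force, the opening and the grip force at its end, in the units of the state.
- ctrl.sense(): the state, without advancing time (a new reading comes with each control period).
- ctrl.get_image(name): name is "side" or "top"; returns the picture (480x640x3 uint8, blue, green, red); there is no depth.
- ctrl.camera_params(name): a dict with "fx", "fy", "cx", "cy" (pixels), "k1" (the pictures are not rectified: a ray, as slopes to the right and down, at radius r is drawn at 1 + k1 r^2 times it, then the intrinsics apply), "extrinsics" (4x4, takes a point from world to camera coordinates). Camera axes: x right, y down, z forward; pixel columns grow to the right and rows downward; lengths in m; the calibration is good to about 2 mm. A picture is of the moment at which its call begins. camera_params takes no time and is no camera call.
- ctrl.close_job(): hands the job in; it is judged then, once.
The state is a dict: "time": time; "joint_positions": joint angles; "dq": joint speeds; "effort": joint torques, N m; "tcp_pos": TCP position; "ee_rot": TCP orientation; "contact_force": force on the tool from outside, world axes, zero at the start; "torque": the same for the moment, N m; "opening": finger opening in m; "finger_force": force on a finger pad.
Only numpy, scipy, OpenCV 4.12 (cv2) and the standard library are available. Lean on these libraries where they do the work, as an engineer would, in place of code of your own. Each camera call takes 0.05 s, during which the arm holds its last target. There are 200 camera calls.

### The job

Draw the palette knife with the longest handle out of its slot in the slanted wooden block and turn it level, so that its blade lies flat. Finish while still holding it steady like that, with the middle of the blade about 10 cm above the middle of the white plate and nothing but the gripper carrying it, ready to mix paint. Leave the two short-handled knives in their slots and do not disturb the plate or the other things on the table.

Things in the scene. Friction and masses are not known exactly. Their poses are not given: they have to be found in the camera images.
- knife_handle (a point): centre of the long knife's wooden handle, 130 mm long, 15 x 15 mm with rounded edges. Axes: +x along the knife to the blade's tip (166 mm from here), z square to the flat of the blade. At the start the knife slopes 50 degrees (butt up), blade hidden in one of the block's three slots, blade's width level; only its weight keeps it there, and drawing it 95 mm along its own axis frees it
- knife_blade (a point): middle of the long knife's steel blade (85 mm long, 22 mm wide, 2 mm thick), on the knife's axis, 123.5 mm from knife_handle towards the tip; same axes
- knife: the long palette knife, about 75 g, straight; origin on its axis at the shoulder: the far face of its brass bolster (19 mm across, 6 mm long), which rests on the block, 71 mm from knife_handle towards the tip; same axes
- block: beech knife block, immovable; origin: centre of its underside (155 mm along x, 180 mm along y). Slanted face 46 x 180 mm looks up and to -x; its middle is 25 mm to -x of the origin, 118 mm up. Three slots 65 mm apart along y, each 28 mm wide along y, 6 mm high, 105 mm deep, run down from the face to +x at 50 degrees. Highest edge 133 mm up
- short_a: a short-handled palette knife in another slot: handle 70 mm long, 11 mm square; origin at its shoulder, axes as on the long knife. To be left in its slot
- short_b: a second short-handled palette knife in the remaining slot, like the first. To be left in its slot
- plate: white round plate, 240 mm across, 22 mm high at the rim, loose on the table; origin: centre of its underside
- jar: empty glass jar, 76 mm across, 95 mm high, standing on the table; origin: centre of its underside. Bystander
- tape: roll of blue tape lying flat, 96 mm across, 24 mm high; origin: centre of its underside. Bystander
- sander: dark sanding block, 100 x 65 x 26 mm, lying flat; origin: centre of its underside. Bystander

How it is judged:
At the end, for the whole second after the job is handed in: Gripper holds the long knife still, touching nothing else; blade level within 15 degrees (either face up), its middle within 5 cm of the plate's centre in plan and 6 to 17 cm above the table; short knives within 2 cm, plate, jar, tape and sanding block within 3 cm of their starts ((angle between knife_blade's own z axis and vertical below 0.26 rad or angle between knife_blade's own z axis and vertical above 2.88 rad) and horizontal distance between knife_blade and plate below 0.05 m and height (world z) of knife_blade between 0.06 and 0.17 m and contact force between knife and the fingers above 1 N and contact force between knife and plate below 0.05 N and contact force between knife and block below 0.05 N and contact force between knife and jar below 0.05 N and contact force between knife and tape below 0.05 N and contact force between knife and sander below 0.05 N and linear speed of knife below 0.03 m/s and distance of each of plate, jar, tape, sander from where it was at the start of the episode below 0.03 m and distance of each of short_a, short_b from where it was at the start of the episode below 0.02 m); the arm keeps its last pose, push and grip.
It fails at once if a short-handled knife is pulled out or shoved (over 2 cm) (distance of any of short_a, short_b from where it was at the start of the episode above 0.02 m).
It fails at once if the plate is shoved over 3 cm (distance of plate from where it was at the start of the episode above 0.03 m).
It fails at once if the jar, the tape or the sanding block is shoved over 3 cm or the jar is tipped over (distance of any of jar, tape, sander from where it was at the start of the episode above 0.03 m or angle between jar's own z axis and vertical above 0.6 rad).
It also fails if it takes over 38 s, if anything falls off the work surface, if the arm or the gripper's body presses on something with over 40 N, if the wrist force passes 120 N, or if a joint passes its speed limit or range.

## Working session

There is one attempt and no reset: what is moved stays moved. The work goes in short steps, Python scripts to look and compute and a tool call to move; the robot and the scene stay as the last step left them, time stands still between calls to the robot, and variables do not carry over. Pictures are saved under pics/ and viewed, at most 10 in all, crops included, and the job is handed in when it is done.

Besides the shell and the picture viewer there is one more tool, called after ">>>" as name([rows], argument=value, ...), one row to a line, values as JSON. move_arm: Moves the arm, as the interface text tells. Its arguments: {"type":"object","properties":{"motion":{"type":"array","items":{"type":"object","properties":{"hand":{"type":"number"},"linear":{"type":"array","items":{"type":"number","minimum":-1,"maximum":1}},"dr":{"type":"array","items":{"type":"number","minimum":-1,"maximum":1}}}}},"squeeze":{"type":"number"}},"required":["motion"]}

```bash
mkdir -p pics
cat > h.py <<'E'
import numpy as np, cv2
from bench import ctrl
def ray(n,u,v):
    p=ctrl.camera_params(n);K=np.array([[p['fx'],0,p['cx']],[0,p['fy'],p['cy']],[0,0,1]])
    d=cv2.undistortPoints(np.array([[[u,v]]],float),K,np.array([p['k1'],0,0,0.]),None,None,criteria=None) if 0 else None
    x,y=(u-p['cx'])/p['fx'],(v-p['cy'])/p['fy'];a,b=x,y
    for _ in range(30):
        s=1+p['k1']*(a*a+b*b);a,b=x/s,y/s
    E=np.array(p['extrinsics']);R,t=E[:3,:3],E[:3,3]
    d=R.T@np.array([a,b,1]);return -R.T@t,d/np.linalg.norm(d)
def onz(n,u,v,z):
    o,d=ray(n,u,v);return o+d*(z-o[2])/d[2]
def tri(a,b):
    o1,d1=ray('side',*a);o2,d2=ray('top',*b)
    s=np.linalg.lstsq(np.c_[d1,-d2],o2-o1,rcond=None)[0]
    p,q=o1+d1*s[0],o2+d2*s[1];return (p+q)/2,np.linalg.norm(p-q)
def proj(n,P):
    p=ctrl.camera_params(n);E=np.array(p['extrinsics']);c=E[:3,:3]@np.array(P)+E[:3,3]
    a,b=c[0]/c[2],c[1]/c[2];s=1+p['k1']*(a*a+b*b);return np.array([p['fx']*a*s+p['cx'],p['fy']*b*s+p['cy']])
E
python3 - <<'E'
from h import *
np.set_printoptions(precision=3,suppress=True)
for n in('side','top'):
    cv2.imwrite(f'pics/{n}0.png',ctrl.get_image(n)); p=ctrl.camera_params(n);print(p); E=np.array(p['extrinsics']);print(-E[:3,:3].T@E[:3,3])
s=ctrl.sense();print(s['time'],s['tcp_pos'],s['ee_rot'],s['opening'])
E
```

```text
{'fx': 611.2097565042363, 'fy': 611.2097565042363, 'cx': 321.6215582847168, 'cy': 247.7000594689673, 'k1': -0.04644892495308992, 'extrinsics': array([[-1.   , -0.023,  0.006,  0.569],
       [-0.02 ,  0.719, -0.694,  0.17 ],
       [ 0.012, -0.694, -0.72 ,  1.434],
       [ 0.   ,  0.   ,  0.   ,  1.   ]])}
[0.556 0.886 1.146]
{'fx': 580.3099434057624, 'fy': 580.3099434057624, 'cx': 323.76696317076386, 'cy': 238.9180426329354, 'k1': -0.18861038907177516, 'extrinsics': array([[ 0.014, -1.   ,  0.024, -0.114],
       [-0.992, -0.017, -0.127,  0.578],
       [ 0.127, -0.022, -0.992,  1.379],
       [ 0.   ,  0.   ,  0.   ,  1.   ]])}
[ 0.399 -0.073  1.444]
0.1 [0.239 0.604 0.238] [[-0.93   0.368 -0.001]
 [ 0.368  0.93  -0.002]
 [-0.    -0.002 -1.   ]] 0.08546786900922142
```

View pics/side0.png

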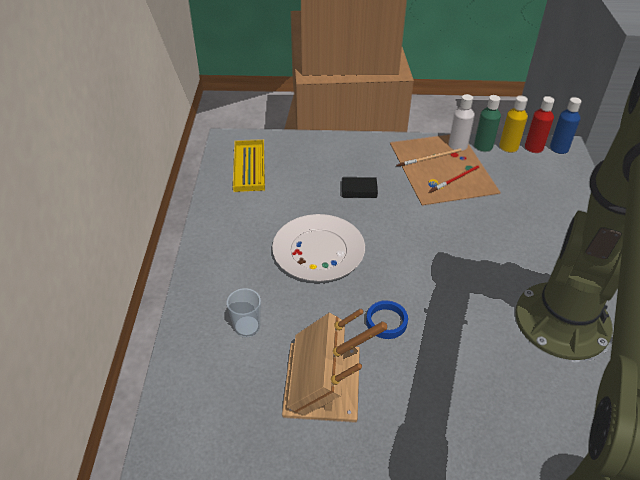

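View pics/top0.png

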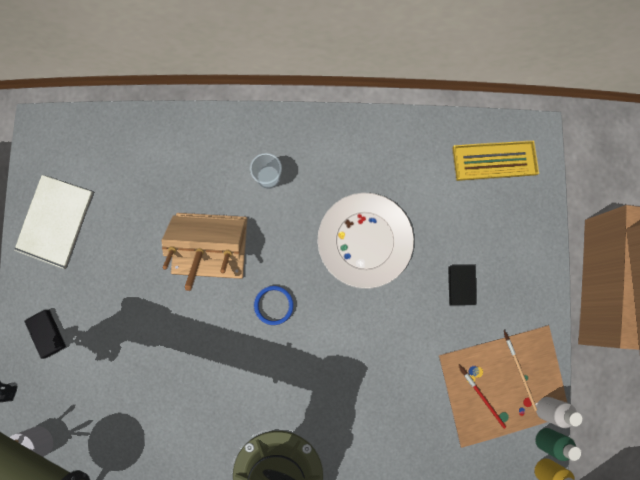

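The side view shows the long knife in the middle slot, its handle running from about (338,352) to (384,327). The plate is at (319,248), the tape at (386,319) and the jar at (244,311). In the top view the handle runs from (201,251) to (188,288), and the plate is at (365,240).

Run:
```python
from h import *
a=cv2.imread('pics/side0.png')[290:430,270:420];b=cv2.imread('pics/top0.png')[200:300,150:260]
a=cv2.resize(a,(400,373),interpolation=cv2.INTER_CUBIC);b=cv2.resize(b,(400,364),interpolation=cv2.INTER_CUBIC)
c=np.zeros((373,800,3),np.uint8);c[:,:400]=a;c[:364,400:]=b;cv2.imwrite('pics/c0.png',c)
```

```text
(no output)
```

View pics/c0.png

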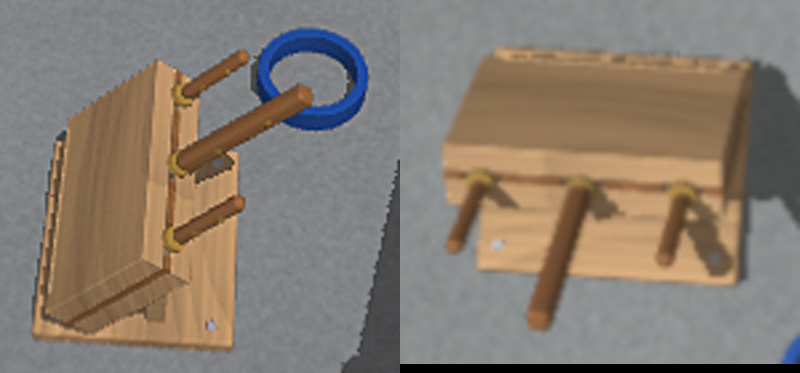

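The crop shows the butt at side (383,326) / top (188,287), and the bolster at side (339,350) / top (200,251). Next I'll mask the handles and fit their axes.

Run:
```python
from h import *
np.set_printoptions(precision=4,suppress=True)
fit={}
for n,(x0,y0,x1,y1) in dict(side=(325,295,400,400),top=(155,245,250,300)).items():
    im=cv2.imread(f'pics/{n}0.png');hsv=cv2.cvtColor(im,cv2.COLOR_BGR2HSV)
    m=cv2.inRange(hsv,(5,120,50),(16,255,190));z=np.zeros_like(m);z[y0:y1,x0:x1]=m[y0:y1,x0:x1]
    k,l,st,ce=cv2.connectedComponentsWithStats(z)
    fit[n]=[]
    for i in range(1,k):
        if st[i,4]<25: continue
        ys,xs=np.where(l==i);P=np.c_[xs,ys].astype(float);c=P.mean(0);d=np.linalg.svd(P-c)[2][0]if len(P)<2000 else None
        t=(P-c)@d;print(n,st[i],c,c+d*t.min(),c+d*t.max());fit[n].append((c,d))
    for lo,hi,name in (((90,60,40),(125,255,255),'blue'),((0,0,165),(180,60,255),'white')):
        mm=cv2.inRange(hsv,lo,hi)
        k,l,st,ce=cv2.connectedComponentsWithStats(mm)
        for i in range(1,k):
            if 400<st[i,4]<12000: print(n,name,st[i],onz(n,st[i,0]+st[i,2]/2,st[i,1]+st[i,3]/2,.02))
print(tri((383.3,326.4),(188,287.5)),tri((338.6,350),(200.1,251.2)))
```

```text
side [338 309  25  18 135] [350.2519 317.4741] [361.9534 309.9277] [338.6264 324.9713]
side [334 322  53  32 513] [358.6803 337.8129] [386.5504 325.218 ] [334.7379 348.6328]
side [331 357   5  20  58] [333.6379 366.2586] [334.3289 357.0246] [332.8984 376.142 ]
side [335 363  27  18 172] [348.2442 371.6395] [360.7857 364.6172] [335.0236 379.0421]
side [325 386  10  11  45] [329.8889 391.2889] [334.0102 386.9623] [325.2104 396.2004]
side blue [550 109  31  45 872] [-0.1907 -0.7371  0.02  ]
side blue [366 300  42  39 756] [0.4184 0.0248 0.02  ]
side white [ 272  214   93   67 4570] [ 0.5822 -0.2014  0.02  ]
top [178 248  17   3  38] [185.7368 249.1316] [177.959  248.5367] [194.018  249.7649]
top [163 250  11  19  71] [168.0563 258.2113] [171.6106 249.8348] [163.9177 267.9651]
top [185 251  18  39 245] [193.3347 269.3796] [199.4578 250.8211] [186.7766 289.2562]
top [206 250  16   3  36] [213.6111 250.9444] [205.976  250.2734] [221.0354 251.5969]
top [221 254   9  19  93] [224.5376 262.7527] [227.2666 253.777 ] [221.6647 272.2021]
top blue [254 285  40  40 562] [0.4169 0.0141 0.02  ]
top white [  15  175   76   91 4141] [0.6174 0.5918 0.02  ]
top white [ 317  193   97   96 6981] [ 0.5783 -0.2088  0.02  ]
(array([0.4486, 0.1871, 0.2105]), np.float64(0.001788234527685916)) (array([0.5336, 0.1813, 0.1215]), np.float64(0.0033212310095058492))
```

Run:
```python
from h import *
np.set_printoptions(precision=4,suppress=True)
def axis(s0,s1,t0,t1):
    o1,a=ray('side',*s0);_,b=ray('side',*s1);o2,c=ray('top',*t0);_,e=ray('top',*t1)
    n1=np.cross(a,b);n2=np.cross(c,e);n1/=np.linalg.norm(n1);n2/=np.linalg.norm(n2);d=np.cross(n1,n2);d/=np.linalg.norm(d);d*=np.sign(d[0])
    p=np.linalg.lstsq(np.array([n1,n2,d]),np.array([n1@o1,n2@o2,0]),rcond=None)[0];return p,d
def near(p,d,n,uv):
    o,e=ray(n,*uv);s=np.linalg.lstsq(np.c_[d,-e],o-p,rcond=None)[0];return p+d*s[0]
for nm,S in dict(long=((386,325.5),(337,347.6),(187,288.6),(199.4,251)),lowy=((361.9,309.9),(338.6,325),(221.7,272.2),(227.3,253.8)),highy=((360.8,364.6),(335,379),(163.9,268),(171.6,249.8))).items():
    p,d=axis(*S);print(nm,d,'slope',np.degrees(np.arcsin(-d[2])),'yaw',np.degrees(np.arctan2(d[1],d[0])))
    print(' butt',near(p,d,'side',S[0]),near(p,d,'top',S[2]),' bol',near(p,d,'side',S[1]),near(p,d,'top',S[3]))
```

```text
long [ 0.7224 -0.0579 -0.689 ] slope 43.55172326932516 yaw -4.5789668560323555
 butt [0.4449 0.1884 0.2154] [0.4452 0.1884 0.2151]  bol [0.5354 0.1812 0.129 ] [0.5349 0.1812 0.1295]
lowy [ 0.6317 -0.0384 -0.7743] slope 50.739180199313076 yaw -3.474226713414802
 butt [0.4867 0.1205 0.1751] [0.4841 0.1207 0.1782]  bol [0.5322 0.1177 0.1193] [0.5305 0.1178 0.1215]
highy [ 0.6453 -0.031  -0.7633] slope 49.757293104209005 yaw -2.7523530767404125
 butt [0.4917 0.2503 0.1752] [0.4908 0.2503 0.1762]  bol [0.5387 0.248  0.1196] [0.5373 0.2481 0.1212]
```

>>> move_arm([
  {"hand": 0.7, "linear": [0.15, -0.21, 0.12], "dr": [0, 0, 0.91]},
  {"hand": 0.7, "linear": [0.15, -0.21, 0.12], "dr": [0, 0, 0.91]},
  {"hand": 0.7, "linear": [0.15, -0.21, 0.12], "dr": [0, 0, 0.91]},
  {"hand": 0.7, "linear": [0.2, -0.25, 0.1], "dr": [0.045, 0.9, 0]},
  {"hand": 0.7, "linear": [0.2, -0.25, 0.1], "dr": [0.045, 0.9, 0]},
])

```text
time: 0.6
tcp_pos: [0.3655, 0.4349, 0.3249]
ee_rot: [[-0.975, 0.045, -0.217], [0.043, 0.999, 0.013], [0.218, 0.003, -0.976]]
contact_force: [1.8, 0.3, -0.3]
opening: 0.0599
finger_force: 0.0
```

>>> move_arm([
  {"hand": 0.7, "linear": [0.17, -0.24, 0.02], "dr": [0.045, 0.9, 0]},
  {"hand": 0.7, "linear": [0.17, -0.24, 0.02], "dr": [0.045, 0.9, 0]},
  {"hand": 0.7, "linear": [0.17, -0.24, 0], "dr": [0.045, 0.9, 0]},
  {"hand": 0.7, "linear": [0.17, -0.24, 0], "dr": [0.045, 0.9, 0]},
  {"hand": 0.7, "linear": [0.17, -0.24, 0], "dr": [0.045, 0.9, 0]},
])

```text
time: 1.1
tcp_pos: [0.4782, 0.2775, 0.3084]
ee_rot: [[-0.772, 0.065, -0.632], [0.073, 0.997, 0.013], [0.632, -0.036, -0.774]]
contact_force: [-0.5, -0.5, -2.7]
opening: 0.0599
finger_force: 0.0
```

>>> move_arm([
  {"hand": 0.7, "linear": [0.17, -0.24, 0], "dr": [0.045, 0.9, 0]},
  {"hand": 0.7, "linear": [0.1, -0.2, -0.1], "dr": [0, 0, 0]},
  {"hand": 0.7, "linear": [0, 0, 0], "dr": [0, 0, 0]},
])

```text
time: 1.4
tcp_pos: [0.5043, 0.2198, 0.3161]
ee_rot: [[-0.771, 0.106, -0.628], [0.056, 0.993, 0.099], [0.635, 0.041, -0.772]]
contact_force: [0.2, -0.6, -1.2]
opening: 0.0598
finger_force: 0.0
```

Run:
```python
from h import *
np.set_printoptions(precision=3,suppress=True)
s=ctrl.sense();print(s['joint_positions'],s['tcp_pos'],s['ee_rot'])
```

```text
[-0.127  0.551 -0.254  1.151 -0.229  2.05   1.05 ] [0.504 0.22  0.316] [[-0.771  0.106 -0.628]
 [ 0.056  0.993  0.099]
 [ 0.635  0.041 -0.772]]
```

```bash
cat > go.py <<'E'
from h import *
from scipy.spatial.transform import Rotation as Ro
np.set_printoptions(precision=3,suppress=True)
def rt(tilt,psi):
    h=np.array([np.cos(psi),np.sin(psi),0]);y=np.array([-np.sin(psi),np.cos(psi),0])
    z=-np.sin(tilt)*h-np.array([0,0,np.cos(tilt)]);return np.c_[np.cross(y,z),y,z]
def need(P,R):
    s=ctrl.sense();print('shift share total',(np.array(P)-s['tcp_pos'])/.15,'dr total',Ro.from_matrix(R@np.array(s['ee_rot']).T).as_rotvec()/.12)
E
python3 - <<'E'
from go import *
need((.528,.184,.274),rt(np.radians(35),np.radians(-3)))
E
```

```text
shift share total [ 0.158 -0.238 -0.281] dr total [-0.396 -0.616  0.436]
```

>>> move_arm([
  {"hand": 0.7, "linear": [0.04, -0.08, 0], "dr": [-0.13, -0.2, 0.15]},
  {"hand": 0.7, "linear": [0.06, -0.08, -0.09], "dr": [-0.13, -0.2, 0.15]},
  {"hand": 0.7, "linear": [0.06, -0.08, -0.19], "dr": [-0.13, -0.2, 0.15]},
  {"hand": 0.7, "linear": [0, 0, 0], "dr": [0, 0, 0]},
])

```text
time: 1.8
tcp_pos: [0.5243, 0.1899, 0.2733]
ee_rot: [[-0.815, 0.039, -0.578], [0.032, 0.999, 0.024], [0.579, 0.001, -0.816]]
contact_force: [-1.0, 0.9, 0.5]
opening: 0.0598
finger_force: 0.0
```

Run:
```python
from go import *
s=ctrl.sense();print(s['joint_positions'],s['tcp_pos'])
need((.465,.187,.184),rt(np.radians(35),np.radians(-3)))
a=ctrl.get_image('side')[230:430,230:430];b=ctrl.get_image('top')[190:310,130:250]
c=np.hstack([cv2.resize(x,(400,400),interpolation=cv2.INTER_CUBIC) for x in(a,b)]);cv2.imwrite('pics/c1.png',c)
```

```text
[-0.121  0.563 -0.252  1.186 -0.111  1.976  1.143] [0.524 0.19  0.273]
shift share total [-0.395 -0.019 -0.596] dr total [-0.009 -0.051 -0.107]
```

View pics/c1.png

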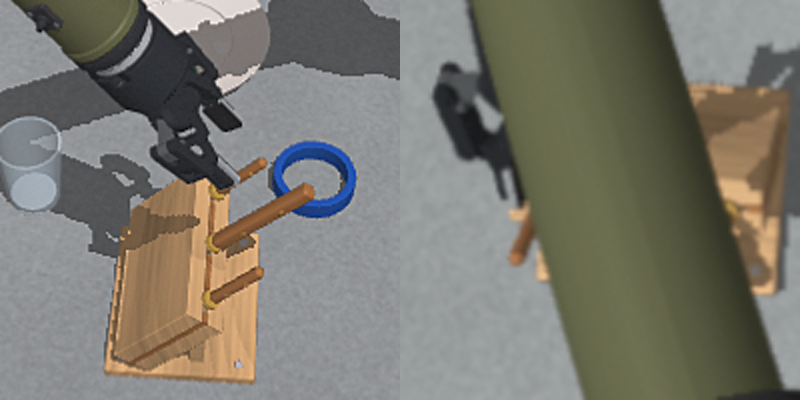

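The gripper stands open above the handle, whose butt is at crop (308,192), with its fingers astride the handle's line. I'll go in.

>>> move_arm([
  {"hand": 0.7, "linear": [-0.1, -0.02, -0.15], "dr": [0, 0, -0.1]},
  {"hand": 0.7, "linear": [-0.1, 0, -0.15], "dr": [0, 0, 0]},
  {"hand": 0.7, "linear": [-0.1, 0, -0.15], "dr": [0, 0, 0]},
  {"hand": 0.7, "linear": [0, 0, 0], "dr": [0, 0, 0]},
])

```text
time: 2.3
tcp_pos: [0.4772, 0.1887, 0.2083]
ee_rot: [[-0.815, 0.049, -0.578], [0.038, 0.999, 0.031], [0.579, 0.004, -0.815]]
contact_force: [-1.0, -0.6, -0.0]
opening: 0.0598
finger_force: 0.0
```

Run:
```python
from go import *
s=ctrl.sense();print(s['joint_positions'],s['tcp_pos'],s['contact_force'])
need((.465,.187,.184),rt(np.radians(35),np.radians(-3)))
a=ctrl.get_image('side')[260:400,290:430];b=ctrl.get_image('top')[210:310,140:240]
c=np.hstack([cv2.resize(x,(400,400),interpolation=cv2.INTER_CUBIC) for x in(a,b)]);cv2.imwrite('pics/c2.png',c)
```

```text
[-0.106  0.501 -0.261  1.411 -0.121  1.812  1.155] [0.477 0.189 0.208] [-0.988 -0.617 -0.003]
shift share total [-0.081 -0.011 -0.162] dr total [-0.032 -0.052 -0.029]
```

View pics/c2.png

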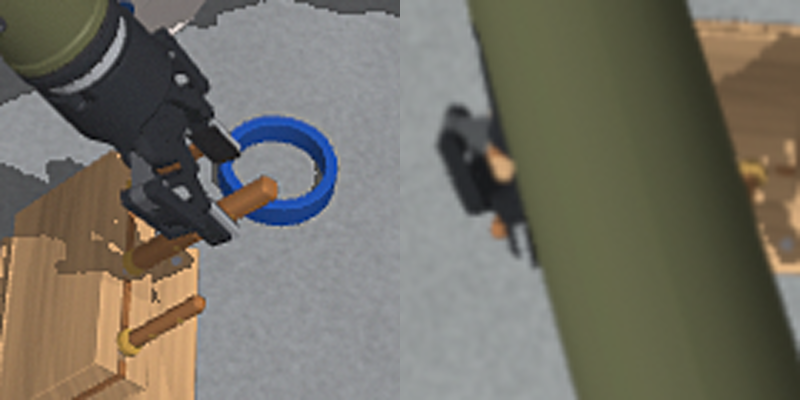

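The fingers straddle the handle, and the butt shows past them at crop (268,188). I'll finish the approach and close.

>>> move_arm([
  {"hand": 0.7, "linear": [-0.04, -0.005, -0.08], "dr": [0, 0, 0]},
  {"hand": 0.7, "linear": [-0.04, -0.005, -0.08], "dr": [0, 0, 0]},
  {"hand": 0.7, "linear": [0, 0, 0], "dr": [0, 0, 0]},
  {"hand": 0.3, "linear": [0, 0, 0], "dr": [0, 0, 0]},
  {"hand": 0.3, "linear": [0, 0, 0], "dr": [0, 0, 0]},
])

```text
time: 2.9
tcp_pos: [0.4683, 0.1865, 0.1855]
ee_rot: [[-0.818, 0.051, -0.573], [0.039, 0.999, 0.033], [0.574, 0.005, -0.819]]
contact_force: [1.0, 0.5, 0.7]
opening: 0.0315
finger_force: 0.0
```

>>> move_arm([
  {"hand": 0, "linear": [0, 0, 0], "dr": [0, 0, 0]},
  {"hand": 0, "linear": [0, 0, 0], "dr": [0, 0, 0]},
  {"hand": 0, "linear": [0, 0, 0], "dr": [0, 0, 0]},
  {"hand": 0, "linear": [0, 0, 0], "dr": [0, 0, 0]},
], squeeze=60)

```text
time: 3.3
tcp_pos: [0.4683, 0.1866, 0.1856]
ee_rot: [[-0.818, 0.051, -0.573], [0.039, 0.999, 0.033], [0.574, 0.005, -0.819]]
contact_force: [1.5, -0.2, 1.6]
opening: 0.0136
finger_force: 61.4
```

Run:
```python
from go import *
s=ctrl.sense();print(s['joint_positions'],s['tcp_pos'],s['contact_force'],s['opening'],s['finger_force'])
a=ctrl.get_image('side')[260:400,290:430];b=ctrl.get_image('top')[210:310,140:240]
c=np.hstack([cv2.resize(x,(400,400),interpolation=cv2.INTER_CUBIC) for x in(a,b)]);cv2.imwrite('pics/c3.png',c)
```

```text
[-0.102  0.495 -0.262  1.464 -0.119  1.759  1.164] [0.468 0.187 0.186] [ 1.548 -0.216  1.644] 0.013589762265055956 61.35450839996338
```

View pics/c3.png

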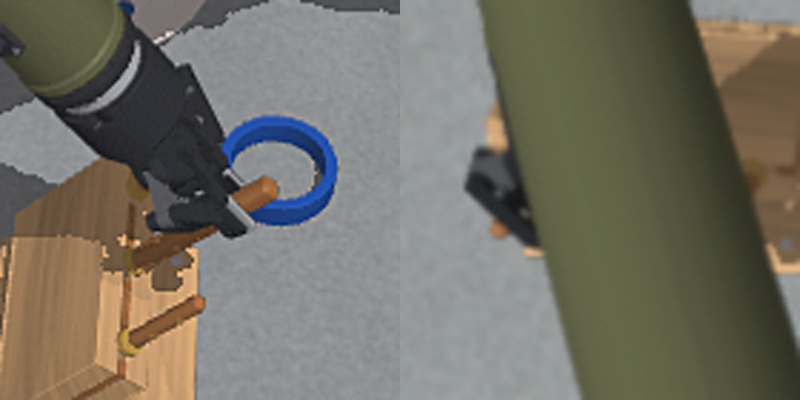

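The fingers are closed on the handle: opening 13.6 mm, grip 61 N, butt still at crop (268,188). Now I'll draw it along its axis.

>>> move_arm([
  {"hand": 0, "linear": [-0.043, 0.002, 0.051], "dr": [0, 0, 0]},
  {"hand": 0, "linear": [-0.064, 0.003, 0.077], "dr": [0, 0, 0]},
  {"hand": 0, "linear": [-0.064, 0.003, 0.077], "dr": [0, 0, 0]},
  {"hand": 0, "linear": [-0.064, 0.003, 0.077], "dr": [0, 0, 0]},
], squeeze=80)

```text
time: 3.8
tcp_pos: [0.4314, 0.1883, 0.2287]
ee_rot: [[-0.817, 0.05, -0.574], [0.038, 0.999, 0.032], [0.575, 0.004, -0.818]]
contact_force: [0.4, -0.1, -1.0]
opening: 0.0132
finger_force: 82.1
```

>>> move_arm([
  {"hand": 0, "linear": [-0.064, 0.003, 0.077], "dr": [0, 0, 0]},
  {"hand": 0, "linear": [-0.064, 0.003, 0.077], "dr": [0, 0, 0]},
  {"hand": 0, "linear": [-0.064, 0.003, 0.077], "dr": [0, 0, 0]},
  {"hand": 0, "linear": [0, 0, 0], "dr": [0, 0, 0]},
])

```text
time: 4.2
tcp_pos: [0.4033, 0.19, 0.2643]
ee_rot: [[-0.819, 0.049, -0.572], [0.037, 0.999, 0.033], [0.573, 0.005, -0.82]]
contact_force: [-0.4, 0.3, -1.8]
opening: 0.0137
finger_force: 82.1
```

>>> move_arm([
  {"hand": 0, "linear": [-0.064, 0.003, 0.077], "dr": [0, 0, 0]},
  {"hand": 0, "linear": [-0.05, 0, 0.12], "dr": [0, 0, 0]},
  {"hand": 0, "linear": [0, 0, 0.2], "dr": [0, 0, 0]},
  {"hand": 0, "linear": [0, 0, 0.15], "dr": [0, 0, 0]},
  {"hand": 0, "linear": [0, 0, 0], "dr": [0, 0, 0]},
])

```text
time: 4.7
tcp_pos: [0.3873, 0.1905, 0.348]
ee_rot: [[-0.821, 0.05, -0.569], [0.037, 0.999, 0.034], [0.57, 0.007, -0.821]]
contact_force: [1.1, 0.4, -0.9]
opening: 0.0133
finger_force: 82.1
```

Run:
```python
from go import *
s=ctrl.sense();print(s['joint_positions'],s['tcp_pos'],s['ee_rot'],s['finger_force'])
a=ctrl.get_image('side')[210:410,260:460];b=ctrl.get_image('top')[180:340,100:260]
c=np.hstack([cv2.resize(x,(400,400),interpolation=cv2.INTER_CUBIC) for x in(a,b)]);cv2.imwrite('pics/c4.png',c)
```

```text
[-0.096  0.242 -0.292  1.468 -0.205  1.987  1.092] [0.387 0.19  0.348] [[-0.821  0.05  -0.569]
 [ 0.037  0.999  0.034]
 [ 0.57   0.007 -0.821]] 82.07094669342041
```

View pics/c4.png

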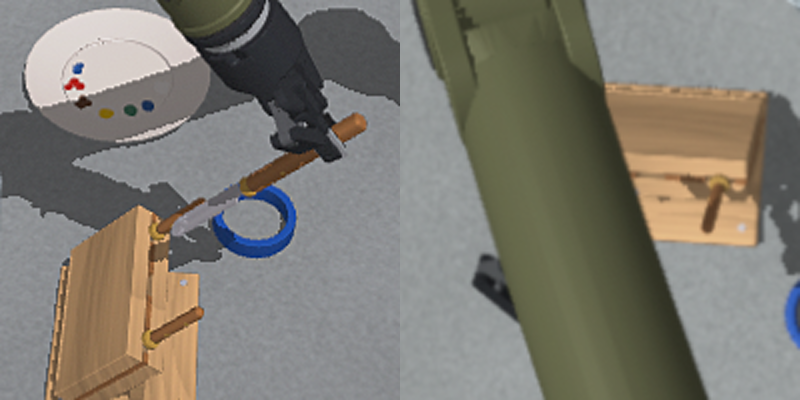

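The knife is out and free: blade tip at crop (172,232) in the side view, bolster at (247,188). Both short knives and the tape are where they were. I'll level it in place first.

>>> move_arm([
  {"hand": 0, "linear": [0, 0, 0.05], "dr": [-0.045, -0.9, 0]},
  {"hand": 0, "linear": [0, 0, 0.05], "dr": [-0.045, -0.9, 0]},
  {"hand": 0, "linear": [0.1, 0, 0], "dr": [-0.045, -0.9, 0]},
  {"hand": 0, "linear": [0.15, -0.1, 0], "dr": [-0.045, -0.9, 0]},
  {"hand": 0, "linear": [0.15, -0.15, 0], "dr": [0, 0, -0.9]},
])

```text
time: 5.3
tcp_pos: [0.4449, 0.1551, 0.3606]
ee_rot: [[-0.974, 0.151, -0.172], [0.147, 0.989, 0.032], [0.175, 0.006, -0.985]]
contact_force: [-0.1, 1.1, 0.3]
opening: 0.0132
finger_force: 82.1
```

>>> move_arm([
  {"hand": 0, "linear": [0.1, -0.15, 0], "dr": [0, 0, -0.9]},
  {"hand": 0, "linear": [0.1, -0.15, 0], "dr": [0, 0, -0.9]},
  {"hand": 0, "linear": [0.1, -0.15, 0], "dr": [0, 0, -0.9]},
  {"hand": 0, "linear": [0, -0.15, 0], "dr": [0, 0, -0.9]},
  {"hand": 0, "linear": [0, 0, 0], "dr": [0, 0, 0]},
])

```text
time: 5.8
tcp_pos: [0.4917, 0.0575, 0.3576]
ee_rot: [[-0.813, 0.563, -0.149], [0.554, 0.826, 0.102], [0.18, 0.0, -0.984]]
contact_force: [-0.6, 0.1, -0.6]
opening: 0.013
finger_force: 82.0
```

Run:
```python
from go import *
s=ctrl.sense();print(s['joint_positions'],s['tcp_pos'],s['ee_rot'],s['finger_force'])
psi=np.radians(-75);R=rt(np.radians(-15),psi);h=np.array([np.cos(psi),np.sin(psi),0])
need(np.array([.580,-.205,.20])-.157*h+.011*R[:,2],R)
```

```text
[ 0.047  0.071 -0.144  1.524 -0.107  1.686  0.87 ] [0.492 0.058 0.358] [[-0.813  0.563 -0.149]
 [ 0.554  0.826  0.102]
 [ 0.18   0.    -0.984]] 82.04943895339966
shift share total [ 0.323 -0.757 -1.122] dr total [-3.076 -2.179 -5.825]
```

>>> move_arm([
  {"hand": 0, "linear": [0.04, -0.095, -0.14], "dr": [-0.385, -0.27, -0.73]},
  {"hand": 0, "linear": [0.04, -0.095, -0.14], "dr": [-0.385, -0.27, -0.73]},
  {"hand": 0, "linear": [0.04, -0.095, -0.14], "dr": [-0.385, -0.27, -0.73]},
  {"hand": 0, "linear": [0.04, -0.095, -0.14], "dr": [-0.385, -0.27, -0.73]},
])

```text
time: 6.2
tcp_pos: [0.5152, 0.0056, 0.2735]
ee_rot: [[-0.586, 0.811, -0.008], [0.81, 0.584, -0.057], [-0.041, -0.04, -0.998]]
contact_force: [0.4, 0.2, 0.1]
opening: 0.0133
finger_force: 82.1
```

>>> move_arm([
  {"hand": 0, "linear": [0.04, -0.095, -0.14], "dr": [-0.385, -0.27, -0.73]},
  {"hand": 0, "linear": [0.04, -0.095, -0.14], "dr": [-0.385, -0.27, -0.73]},
  {"hand": 0, "linear": [0.04, -0.095, -0.14], "dr": [-0.385, -0.27, -0.73]},
  {"hand": 0, "linear": [0.04, -0.095, -0.14], "dr": [-0.385, -0.27, -0.73]},
  {"hand": 0, "linear": [0, 0, 0], "dr": [0, 0, 0]},
])

```text
time: 6.7
tcp_pos: [0.5367, -0.0511, 0.1867]
ee_rot: [[-0.262, 0.963, 0.059], [0.93, 0.268, -0.251], [-0.257, -0.011, -0.966]]
contact_force: [-0.6, 0.8, -0.8]
opening: 0.0136
finger_force: 82.0
```

Run:
```python
from go import *
s=ctrl.sense();print(s['joint_positions'],s['tcp_pos'],s['ee_rot'],s['finger_force'])
psi=np.radians(-75);R=rt(np.radians(-15),psi);h=np.array([np.cos(psi),np.sin(psi),0])
need(np.array([.580,-.205,.12])-.157*h+.011*R[:,2],R)
I=ctrl.get_image('side');J=ctrl.get_image('top');cv2.imwrite('pics/s5.png',I);cv2.imwrite('pics/t5.png',J)
c=np.hstack([cv2.resize(x,(400,400),interpolation=cv2.INTER_CUBIC) for x in(I[150:350,230:430],J[150:310,260:420])]);cv2.imwrite('pics/c5.png',c)
```

```text
[ 0.008  0.09  -0.138  1.859  0.294  1.183  0.033] [ 0.537 -0.051  0.187] [[-0.262  0.963  0.059]
 [ 0.93   0.268 -0.251]
 [-0.257 -0.011 -0.966]] 82.0173454284668
shift share total [ 0.023 -0.033 -0.515] dr total [ 0.012 -0.092 -0.079]
```

View pics/c5.png

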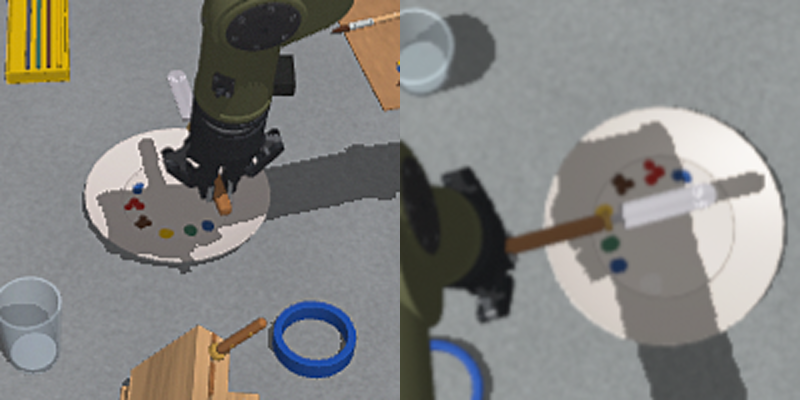

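The knife points out over the plate. Its tip is at side (317,186) / top (385,227), and its bolster at top (342,237). I'll check the level by triangulation.

Run:
```python
from go import *
tip,e=tri((317.5,186),(384.8,226.8));print(tip,e)
o,a=ray('side',317.5,186);_,b=ray('side',341.5,256);n=np.cross(a,b)
for uv in((342.4,236.8),(305,247)):
    q,d=ray('top',*uv);P=q+d*(n@(o-q))/(n@d);v=tip-P;print(P,v,np.linalg.norm(v),'slope down',np.degrees(np.arcsin(-v[2]/np.linalg.norm(v))))
print(proj('top',(.58,-.205,.02)),proj('side',(.58,-.205,.02)))
```

```text
[ 0.587 -0.234  0.198] 0.0019880597452224093
[ 0.564 -0.141  0.202] [ 0.023 -0.092 -0.004] 0.09541044954534023 slope down 2.328914093861076
[ 0.541 -0.061  0.193] [ 0.046 -0.173  0.005] 0.17892440294412001 slope down -1.5584532509397113
[363.982 240.303] [319.392 246.497]
```

>>> move_arm([
  {"hand": 0, "linear": [0.01, -0.02, -0.14], "dr": [0, 0, 0]},
  {"hand": 0, "linear": [0, -0.02, -0.14], "dr": [0, 0, 0]},
  {"hand": 0, "linear": [0, -0.02, -0.14], "dr": [0, 0, 0]},
  {"hand": 0, "linear": [0, -0.01, -0.14], "dr": [0, 0, 0]},
  {"hand": 0, "linear": [0, 0, 0], "dr": [0, 0, 0]},
])

```text
time: 7.3
tcp_pos: [0.5399, -0.0619, 0.1058]
ee_rot: [[-0.26, 0.964, 0.063], [0.931, 0.268, -0.25], [-0.257, -0.006, -0.966]]
contact_force: [-0.6, 0.4, -0.5]
opening: 0.0133
finger_force: 82.0
```

>>> move_arm([
  {"hand": 0, "linear": [0, 0, 0], "dr": [0, 0, 0]},
  {"hand": 0, "linear": [0, 0, 0], "dr": [0, 0, 0]},
  {"hand": 0, "linear": [0, 0, 0], "dr": [0, 0, 0]},
  {"hand": 0, "linear": [0, 0, 0], "dr": [0, 0, 0]},
  {"hand": 0, "linear": [0, 0, 0], "dr": [0, 0, 0]},
])

```text
time: 7.8
tcp_pos: [0.5416, -0.062, 0.1078]
ee_rot: [[-0.258, 0.964, 0.068], [0.931, 0.267, -0.25], [-0.259, -0.001, -0.966]]
contact_force: [-0.9, 0.5, -1.4]
opening: 0.0132
finger_force: 82.0
```

Run:
```python
from go import *
s=ctrl.sense();print(s['joint_positions'],s['tcp_pos'],s['finger_force'],np.abs(s['dq']).max())
I=ctrl.get_image('side');J=ctrl.get_image('top')
c=np.hstack([cv2.resize(x,(400,400),interpolation=cv2.INTER_CUBIC) for x in(I[150:350,230:430],J[150:310,260:420])]);cv2.imwrite('pics/c6.png',c)
```

```text
[ 0.016  0.17  -0.127  1.939  0.332  1.017 -0.012] [ 0.542 -0.062  0.108] 82.01969861984253 0.0036010889639515138
```

View pics/c6.png

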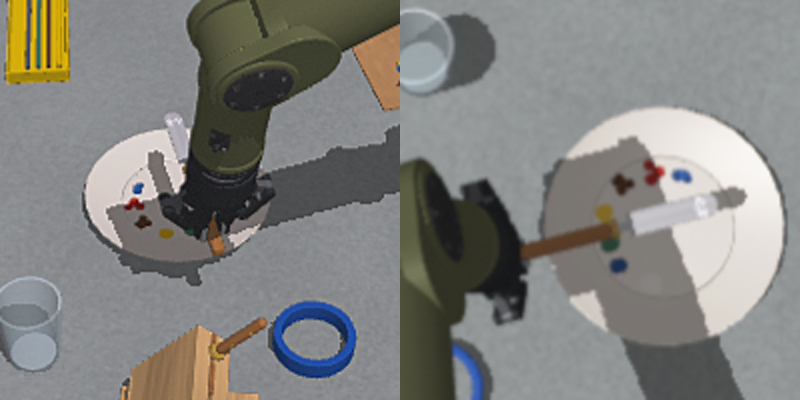

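The blade (crop 620–715, 205–228 in the top view) is level over the plate's middle, about 12 cm above the table, and holding still. The plate and the other things have not moved. I'm handing the job in.

Run:
```python
from go import *
print(tri((316,208),(384.8,232.4)));print(ctrl.close_job())
```

```text
(array([ 0.588, -0.245,  0.117]), np.float64(0.002783433378918639))
the job is handed in; nothing more can be done
None
```

I drew the long knife and handed the job in with it held still and level to within about 2° by camera measurement, its blade about 12 cm above the table and within about 1 cm of the plate's centre; the other things looked undisturbed in the pictures, and no verdict came back.

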